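Refit the dust tray in the sanding box and bolt it

ROBOT

A 7-joint arm with a two-finger parallel gripper is mounted at the origin on a cart in front of the work surface, level with it; the furniture and walls round the work are solid. World frame = base frame: x ahead of the robot, y to its left, z up, the work surface at z = 0. Lengths are in m, angles in rad, forces in N, time in s.
With the tool pointing down it reaches from about 0.4 to 0.875 m from the base axis. Payload 19.3 kg.
Tool frame: the origin (TCP) lies at the very end of the fingers, on their centre line; the grasp point (between the pads) lies 19 mm behind it; z points along the fingers, y is the direction in which the jaws open and shut (so a half turn about z gives the same grasp; the last joint's range is limited). The gripper opens to 85 mm and grips with 20 to 120 N. Pads are 22 mm wide; open, the fingers measure 114 mm over their backs; the gripper's body (76 mm by 85 mm) begins 54 mm behind the grasp point. The pads swing forward as they close: fully open they stand 13 mm farther back than shut.
Start: joints at [-1.3, 0.521, -0.036, 1.599, 0.021, 1.021, -0.113], TCP at [0.209, 0.589, 0.231] pointing down, gripper open.
Joint ranges: [-2.91, 2.91], [-0.3, 2.13], [-1.5, 1.42], [0.17, 2.43], [-1.26, 4.41], [0.16, 1.93], [-2.52, 2.52]. Speed limits (rad/s): [1.89, 1.89, 2.39, 2.39, 3.01, 3.01, 3.01].

INTERFACE

Orientations are given as [roll, pitch, yaw] about the fixed x, y, z axes, in that order (R = Rz(yaw) Ry(pitch) Rx(roll)).
In Python, from workcell import bot, grab_frame, calibration, workorder gives the robot as it stands.
- The arm moves only by the tool move_arm, never from a script. Its arguments are lists of equal length, an entry for each row: "jaw": the closure in counts, from 0 (fully open) to 255 (shut); "dp": the shift along the tool's x, y, z in units of 800 mm (1.0 is 800 mm), a list of three; "rotation": the turn, a rotation vector about the tool's x, y, z in units of pi rad (1.0 is pi rad), a list of three. In form: {"jaw": [jaw, ...], "dp": [[dx, dy, dz], ...], "rotation": [[rx, ry, rz], ...]}. A call has 1 to 10 rows; each row shifts and turns the commanded pose from where the row before left it, along the tool's axes as they then stand; what a row does not reach is not made up. A row lasts 1/8 s, in which the tool goes at most 62.5 mm and 10.7 degrees, less where a joint would pass 70% of its speed; a pose out of reach is approached as far as the arm can. A call with a number of a shift or a turn outside -1 to 1 is refused whole. A call with a gripper value outside its range is refused whole. The fingers move at their own pace and stop on an object; "squeeze" is the grip in N (left out, the last holds). Time passes only in rows, so rows that do not move let the fingers close. It gives the time, the measured TCP pose, the force and the opening at its end, in the units of the state.
- bot.observe(): the state, without advancing time (a new reading comes with each control period).
- grab_frame(name): name is "scene" or "top" or "wrist"; returns the picture (384x512x3 uint8, blue, green, red); there is no depth.
- calibration(name): a dict with "camera_matrix" (3x3 intrinsics, pixels), "T" (4x4, takes a point from camera to world coordinates). Camera axes: x right, y down, z forward; pixel columns grow to the right and rows downward; lengths in m; the calibration is good to about 2 mm. The wrist camera is an equidistant fisheye: a pixel r from the principal point sees the ray r / f radians off the axis. A picture is of the moment at which its call begins: read the wrist's pose just before it. calibration takes no time and is no camera call; for the wrist camera it gives the pose at the moment of the call.
- workorder.job_done(): hands the job in, once; it reports no verdict.
The state is a dict: "clock": time; "qpos": joint angles; "qd": joint speeds; "joint_efforts": joint torques, N m; "position": TCP position; "tool_rot": TCP orientation; "force": force on the tool from outside, world axes, zero at the start; "moment": the same for the moment, N m; "grip_width": finger opening in m.
Only numpy, scipy, OpenCV 4.12 (cv2) and the standard library are available. Lean on these libraries where they do the work, as an engineer would, in place of code of your own. Each camera call takes 0.05 s, during which the arm holds its last target. There are 200 camera calls.

TASK

The dust tray has been emptied: put it back into the sanding box. Feel it along the guide rails inside without forcing it, slide it fully home until its front is flush with the box, then let go and press the bolt on top of the box right down so that it locks the tray. Leave the other things where they are.

Things in the scene. Friction and masses are not known exactly. Their poses are not given: they have to be found in the camera images.
- dust_tray: Loose shallow aluminium tray, 150 long (x) x 116 wide (y) x 33 high, about 0.3 kg, standing flat on the bench. Origin: middle of its front face (the face with the pull), at the underside; +x runs from the front to the plain nose end, z up. Its front 56 mm is decked over, with a cross slot 12 (x) x 56 (y) mm centred 38 mm behind the front, for the bolt.
- tray_pull (a point): Point to grip on the tray's pull: a wooden upright tab that stands out 45 mm from the front face, 14 mm thick (across tray y), from 12 to 44 mm above the tray's underside. The point is 25 mm in front of the front face, 28 mm above the underside; axes as the tray's.
- sanding_box: Fixed low plywood box with a drilled top, 180 deep (x) x 194 wide (y) x 56 high, no floor: the tray slides on the bench. Origin: middle of its open mouth in the front plane, at bench level; +x points into the bay, +y to the left as one looks in. Mouth 178 wide, 37 high. A fixed stop lies 150 mm in: the tray against it is flush with the front.
- bay_mouth (a point): Middle of the mouth, 18 mm above the bench. Inside, out of sight, two rails parallel to box x make a lane 119 mm wide (3 mm to spare for the tray); they are bolted through long slots, so the lane's middle lies anywhere within 20 mm left or right of the mouth's middle. The left (+y) rail runs from 25 mm in to the stop, the right one from 75 mm in; both are rigid and have square ends.
- bolt_top (a point): Top of the bolt's black knob (23 mm across, 12 mm high), 38 mm behind the box front, at mid-width; 86 mm above the bench when the bolt is up.
- drop_bolt (a joint): Travel of the bolt in m: 0 up (starts 0 to 0.002), 0.0165 fully down. Press the knob straight down; it takes about 3 N and stays where it is left. Its 8 mm pin passes the tray's slot only if the tray is home within about 2 mm; else it lands on the deck.
- sand_block: Bystander: cork sanding block, 58 x 105 x 34 mm, lying loose on the rear half of the box's top. Origin at its underside.
- wooden_star: Bystander: cut-out wooden star, 73 x 84 x 12 mm, lying loose on the rear half of the box's top. Origin at its underside.
- filler_tub: Bystander: white tub with a lid, 72 mm across, 68 mm high, on the bench behind the farther toy stand. Origin at its underside.
- stand_far (a point): Obstacle, fixed: top of the farther of two wooden toy-plane stands between the tray and the box. Foot 150 x 155 mm centred below this point; post, arm and hanging plane reach 200 mm above the bench.
- stand_near (a point): Obstacle, fixed: top of the nearer toy-plane stand, same size of foot, 210 mm high.

How it is judged:
On the way, in this order (a step that is already met when the one before it is completed fails the run):
1. the tray is fully home in the bay, its front flush with the box (within 4 mm), flat and let go (x of dust_tray in the frame of sanding_box between -0.004 and 0.004 m and height (world z) of dust_tray below 0.004 m and angle between the x axis of dust_tray and the x axis of sanding_box, either way round below 0.04 rad and contact force between the fingers and dust_tray below 0.1 N), for 0.2 s.
2. the bolt is pressed down through the tray's slot (value of joint drop_bolt above 0.013 m), for 0.1 s.
At the end, for the whole second after the job is handed in: The dust tray lies flat in the bay at rest, its front face within 4 mm of the box's front plane and square to it within 0.04 rad, and the bolt is down by more than 13 mm of its 16.5 mm (x of dust_tray in the frame of sanding_box between -0.004 and 0.004 m and height (world z) of dust_tray below 0.004 m and angle between the x axis of dust_tray and the x axis of sanding_box, either way round below 0.04 rad and value of joint drop_bolt above 0.013 m and linear speed of dust_tray below 0.01 m/s); the robot touches nothing.
It fails at once if the tray is forced against the box, its rails, stop or bolt with more than 30 N (contact force between dust_tray and sanding_box above 30 N).
It fails at once if the sanding block, star or tub is moved by more than 20 mm (distance of any of sand_block, wooden_star, filler_tub from where it was at the start of the episode above 0.02 m).
It also fails if it takes over 72 s, if anything falls off the work surface, if the arm or the gripper's body presses on something with over 40 N, if the wrist force passes 120 N, or if a joint passes its speed limit or range.

## Working session

There is one attempt and no reset: what is moved stays moved. The work goes in short steps, Python scripts to look and compute and a tool call to move; the robot and the scene stay as the last step left them, time stands still between calls to the robot, and variables do not carry over. Pictures are saved under pics/ and viewed, about 8 in all and at most 12, crops included, and the job is handed in when it is done.

Besides the shell and the picture viewer there is one more tool, called in YAML: its name, and indented under it one key for each argument. move_arm: Moves the arm, as the interface text tells. Shifts and turns lie within -1 to 1; 1 stands for 800 mm of shift or pi rad of turn. Its arguments: {"type":"object","properties":{"jaw":{"type":"array","items":{"type":"number"}},"dp":{"type":"array","items":{"type":"array","items":{"type":"number","minimum":-1,"maximum":1}}},"rotation":{"type":"array","items":{"type":"array","items":{"type":"number","minimum":-1,"maximum":1}}},"squeeze":{"type":"number"}},"required":["jaw","dp","rotation"]}

```bash
ls; mkdir -p pics; python3 - <<'E'
from workcell import bot, grab_frame, calibration
import cv2,numpy as np
s=bot.observe();print(s)
for n in("scene","top"):
    cv2.imwrite(f"pics/{n}0.png",grab_frame(n));c=calibration(n);print(n,np.array(c["camera_matrix"]).round(1).tolist(),np.array(c["T"]).round(4).tolist())
E
```

```text
pics
{'clock': 0.0, 'qpos': array([-1.30022953,  0.52202042, -0.036323  ,  1.60000104,  0.02118909,
        1.02110831, -0.11283033]), 'qd': array([-0.00050363, -0.00091233, -0.00065748, -0.00100805,  0.00040315,
        0.00056279,  0.00048496]), 'joint_efforts': array([-1.61689750e-03, -9.27094030e+01,  1.97933950e+00, -3.69932628e+01,
        1.77406211e-02,  8.24242656e-03,  3.91452545e-05]), 'position': array([0.20880218, 0.58872841, 0.23072429]), 'tool_rot': array([-3.14044263e+00,  7.56767249e-05,  2.80077596e+00]), 'force': array([-0.26106147,  0.04259877,  0.04002206]), 'moment': array([-0.01461843, -0.07520886,  0.03285054]), 'grip_width': 0.08552352503148784}
scene [[442.4, 0.0, 254.0], [0.0, 442.4, 189.6], [0.0, 0.0, 1.0]] [[0.7068, -0.3547, 0.612, -0.34], [-0.7073, -0.3669, 0.6042, -0.8043], [0.0103, -0.86, -0.5103, 0.8847], [0.0, 0.0, 0.0, 1.0]]
top [[355.4, 0.0, 252.2], [0.0, 355.4, 189.4], [0.0, 0.0, 1.0]] [[-0.0201, -0.9894, 0.1437, 0.4181], [-0.9998, 0.0189, -0.0097, 0.0836], [0.0069, -0.1438, -0.9896, 1.0839], [0.0, 0.0, 0.0, 1.0]]
```

View pics/top0.png

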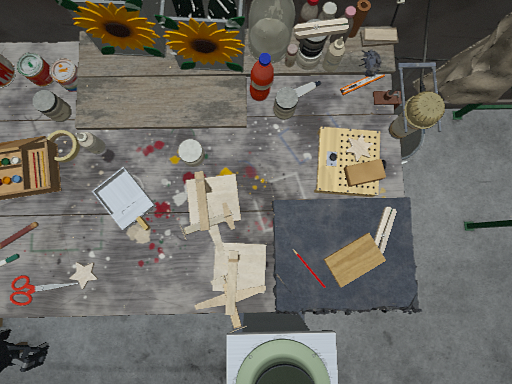

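View pics/scene0.png

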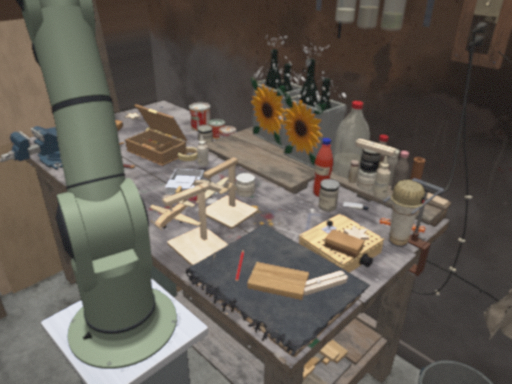

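Top view: tray at about (123,198) with its pull at (143,223), box at (350,160) with the knob at (332,158) on its left. So the mouth faces world +y. Stands are at (212,205) and (240,270), the tub at (190,152). I'll enlarge the tray and box next.

```bash
cat > h.py <<'E'
import numpy as np,cv2
from workcell import bot,grab_frame,calibration
from scipy.spatial.transform import Rotation as Ro
def ray(n,uv,c=None):
    c=c or calibration(n);K=np.array(c["camera_matrix"]);T=np.array(c["T"])
    x=(uv[0]-K[0,2])/K[0,0];y=(uv[1]-K[1,2])/K[1,1]
    if n=="wrist":
        r=np.hypot(x,y);d=np.array([x/r*np.sin(r),y/r*np.sin(r),np.cos(r)]) if r>0 else np.array([0,0,1.])
    else: d=np.array([x,y,1])
    return T[:3,3],T[:3,:3]@d
def on(n,uv,z,c=None):
    o,d=ray(n,uv,c);return (o+d*(z-o[2])/d[2]).round(4)
def plan(p,yaw=None,z=None):
    """shift/rotation in tool units to reach world TCP p, tool down with tool x at yaw"""
    s=bot.observe();R=Ro.from_euler('xyz',s['tool_rot'])
    print('pos',s['position'].round(4),'rot',s['tool_rot'].round(4))
    print('dp',(R.inv().apply(np.array(p)-s['position'])/.8).round(4))
    if yaw is not None: print('rot',((R.inv()*Ro.from_euler('xyz',[np.pi,0,yaw])).as_rotvec()/np.pi).round(4))
E
python3 - <<'E'
import cv2,numpy as np
im=cv2.imread("pics/top0.png")
a=im[158:238,85:160];b=im[118:200,310:392]
a=cv2.resize(a,(400,int(400*80/75)),interpolation=cv2.INTER_CUBIC);b=cv2.resize(b,(400,400),interpolation=cv2.INTER_CUBIC)
o=np.zeros((430,800,3),np.uint8);o[:a.shape[0],:400]=a;o[:400,400:]=b
cv2.imwrite("pics/c1.png",o)
E
```

```text
(no output)
```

View pics/c1.png

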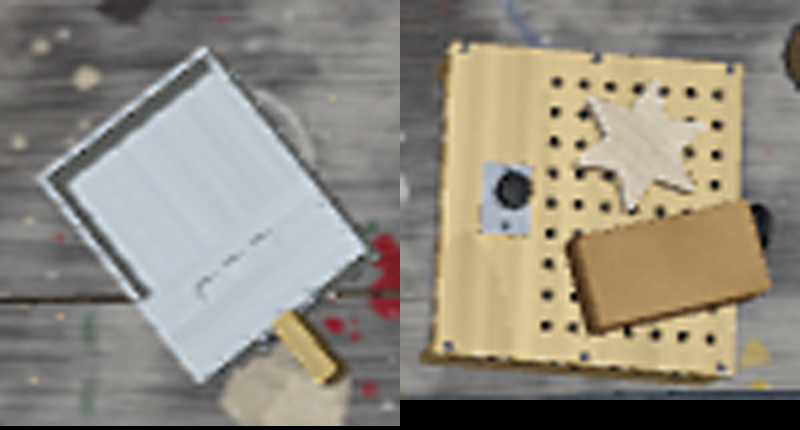

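```bash
python3 - <<'E'
from h import *
c=calibration("top")
t=[on("top",(85+x/5.333,158+y/5.333),.033,c)[:2] for x,y in[(205,47),(40,178),(200,383),(373,258)]]
b=[on("top",(310+x/4.878,118+y/4.878),.056,c)[:2] for x,y in[(50,43),(343,65),(332,375),(33,352)]]
k=on("top",(310+113/4.878,118+190/4.878),.086,c)
for q in(t,b): print(np.array(q).tolist(),[np.linalg.norm(q[i]-q[i-1]).round(4) for i in range(4)])
nm=(t[0]+t[1])/2;fm=(t[2]+t[3])/2;d=(nm-fm);d/=np.linalg.norm(d);print('front',fm,'yaw',np.arctan2(d[1],d[0]),'pull',fm-.025*d)
f=(b[0]+b[3])/2;r=(b[1]+b[2])/2;d=r-f;print('boxfront',f,'yaw',np.arctan2(d[1],d[0]),'frontedge normal',np.arctan2(*(b[0]-b[3])[::-1])-np.pi/2,'knob',k)
for n,uv in(('far',(213,188)),('near',(238,265))): print(n,on("top",uv,.0,c),on("top",uv,.2,c))
print(on('top',(190,152),.068,c))
c=calibration("wrist");print(np.array(c["camera_matrix"]).round(1).tolist(),np.array(c["T"]).round(4).tolist())
plan([0.5,.45,.2],0)
E
```

```text
[[0.6467, 0.4592], [0.5738, 0.5487], [0.4582, 0.456], [0.5253, 0.3624]] [np.float64(0.1553), np.float64(0.1154), np.float64(0.1482), np.float64(0.1152)]
[[0.7533, -0.1347], [0.736, -0.3145], [0.5441, -0.2941], [0.5614, -0.1153]] [np.float64(0.1929), np.float64(0.1806), np.float64(0.193), np.float64(0.1796)]
front [0.49175 0.4092 ] yaw 0.6744836082096758 pull [0.47222426 0.39358765]
boxfront [ 0.65735 -0.125  ] yaw -1.6669849071615017 frontedge normal -1.671548346588174 knob [ 0.6529 -0.1613  0.086 ]
far [0.5821 0.1937 0.    ] [0.5518 0.1733 0.2   ]
near [0.3479 0.12   0.    ] [0.3609 0.1133 0.2   ]
[0.6797 0.2536 0.068 ]
[[297.3, 0.0, 256.6], [0.0, 297.3, 192.1], [0.0, 0.0, 1.0]] [[0.3342, 0.9032, 0.2695, 0.1395], [0.9425, -0.3196, -0.0977, 0.613], [-0.0022, 0.2866, -0.958, 0.3743], [0.0, 0.0, 0.0, 1.0]]
pos [0.2088 0.5887 0.2308] rot [-3.1405e+00  1.0000e-04  2.8008e+00]
dp [-0.401  -0.0418  0.0386]
rot [-0.000e+00  5.000e-04  8.915e-01]
```

```bash
cat >> h.py <<'E'
def rows(p,yaw,n):
    s=bot.observe();R=Ro.from_euler('xyz',s['tool_rot']);P=s['position'];p=np.array(p)
    G=Ro.from_euler('xyz',[np.pi,0,yaw]);rv=(R.inv()*G).as_rotvec()/n
    print('pos',P.round(4),'rot',s['tool_rot'].round(4),'F',s['force'].round(2),'M',s['moment'].round(2),'w',round(s['grip_width'],4),'t',s['clock'],'q',s['qpos'].round(2))
    print('deg/row',np.degrees(np.linalg.norm(rv)).round(1),'mm/row',(np.linalg.norm(p-P)/n*1000).round(1),'rot',(rv/np.pi).round(4))
    out=[]
    for i in range(n):
        out.append((R.inv().apply((p-P)/n)/.8).round(4).tolist());R=R*Ro.from_rotvec(rv)
    print(out)
E
python3 -c "
from h import *
rows([.472,.394,.13],3.816,8)"
```

```text
pos [0.2088 0.5887 0.2308] rot [-3.1405e+00  1.0000e-04  2.8008e+00] F [-0.15 -0.1   0.4 ] M [ 0.05 -0.03  0.05] w 0.0852 t 0.1 q [-1.3   0.52 -0.04  1.6   0.02  1.02 -0.11]
deg/row 7.3 mm/row 42.8 rot [-0.     -0.     -0.0404]
[[-0.0489, -0.0149, 0.0158], [-0.0466, -0.021, 0.0158], [-0.0436, -0.0267, 0.0158], [-0.0399, -0.032, 0.0158], [-0.0355, -0.0368, 0.0158], [-0.0306, -0.041, 0.0158], [-0.0251, -0.0446, 0.0158], [-0.0193, -0.0474, 0.0158]]
```

move_arm:
  jaw: [0,0,0,0,0,0,0,0,0]
  dp:
    - [-0.0489,-0.0149,0.0158]
    - [-0.0466,-0.021,0.0158]
    - [-0.0436,-0.0267,0.0158]
    - [-0.0399,-0.032,0.0158]
    - [-0.0355,-0.0368,0.0158]
    - [-0.0306,-0.041,0.0158]
    - [-0.0251,-0.0446,0.0158]
    - [-0.0193,-0.0474,0.0158]
    - [0,0,0]
  rotation:
    - [0,0,-0.0404]
    - [0,0,-0.0404]
    - [0,0,-0.0404]
    - [0,0,-0.0404]
    - [0,0,-0.0404]
    - [0,0,-0.0404]
    - [0,0,-0.0404]
    - [0,0,-0.0404]
    - [0,0,0]
  squeeze: 80

```text
clock: 1.23
position: [0.4744, 0.3911, 0.1287]
tool_rot: [-3.14, -0.002, -2.47]
force: [-1.1, 0.3, -0.3]
grip_width: 0.0852
```

```bash
python3 -c "
from h import *
c=calibration('wrist');cv2.imwrite('pics/w1.png',grab_frame('wrist'));import json;json.dump({k:np.array(v).tolist() for k,v in c.items()},open('w1.json','w'))
rows([.472,.394,.1],3.816,1)"
```

```text
pos [0.4728 0.3931 0.1294] rot [-3.1415e+00 -1.5000e-03 -2.4702e+00] F [-0.54  1.1  -0.19] M [0.01 0.03 0.01] w 0.0859 t 1.275 q [-0.62  0.63 -0.25  1.7   0.2   0.83  1.28]
deg/row 0.2 mm/row 29.4 rot [-0.     -0.0005 -0.0009]
[[0.0, 0.0015, 0.0367]]
```

View pics/w1.png

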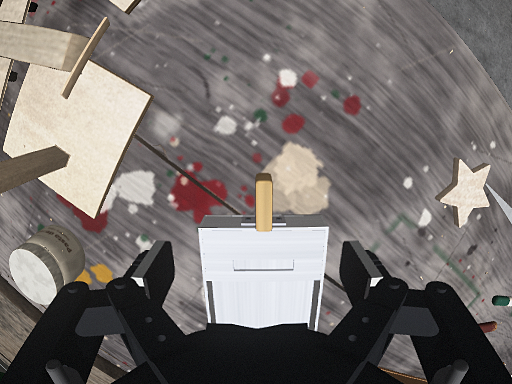

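The pull spans about (256–271, 176–231) and the tray front edge runs (199,228)–(328,226). The slot is at (263,265) and the fingers straddle the tab. I'll cast those points.

```bash
python3 -c "
from h import *
import json
c=json.load(open('w1.json'))
a=on('wrist',(263.5,183),.044,c);b=on('wrist',(263.5,231),.044,c);print('tab',a,b,a-b,np.linalg.norm(a-b))
l=on('wrist',(199,228),.033,c);r=on('wrist',(328.5,227),.033,c);print(l,r,np.linalg.norm(l-r),(l+r)/2,'yaw',np.arctan2(*(r-l)[1::-1])+np.pi/2, np.arctan2(*(r-l)[1::-1])-np.pi/2)
print('slot',on('wrist',(233,265),.033,c),on('wrist',(294,265),.033,c))
"
```

```text
tab [0.4607 0.387  0.044 ] [0.4931 0.413  0.044 ] [-0.0324 -0.026   0.    ] 0.04154226763189507
[0.5304 0.37   0.033 ] [0.4581 0.4597 0.033 ] 0.11521015580234234 [0.49425 0.41485 0.033  ] yaw 3.8199936038706808 0.6784009502808876
slot [0.5415 0.4161 0.033 ] [0.5063 0.4606 0.033 ]
```

```bash
python3 -c "
from h import *
rows([.473,.3965,.010],3.820,5)"
```

```text
pos [0.4728 0.3931 0.1294] rot [-3.1415e+00 -1.5000e-03 -2.4702e+00] F [-0.54  1.1  -0.19] M [0.01 0.03 0.01] w 0.0859 t 1.275 q [-0.62  0.63 -0.25  1.7   0.2   0.83  1.28]
deg/row 0.1 mm/row 23.9 rot [-0.     -0.0001 -0.0004]
[[-0.0006, 0.0006, 0.0298], [-0.0006, 0.0006, 0.0298], [-0.0006, 0.0006, 0.0298], [-0.0006, 0.0006, 0.0298], [-0.0006, 0.0006, 0.0298]]
```

move_arm:
  jaw: [0,0,0,0,0,0,255,255,255,255]
  dp:
    - [-0.0006,0.0006,0.0298]
    - [-0.0006,0.0006,0.0298]
    - [-0.0006,0.0006,0.0298]
    - [-0.0006,0.0006,0.0298]
    - [-0.0006,0.0006,0.0298]
    - [0,0,0]
    - [0,0,0]
    - [0,0,0]
    - [0,0,0]
    - [0,0,0]
  rotation:
    - [0,0,-0.0004]
    - [0,0,-0.0004]
    - [0,0,-0.0004]
    - [0,0,-0.0004]
    - [0,0,-0.0004]
    - [0,0,0]
    - [0,0,0]
    - [0,0,0]
    - [0,0,0]
    - [0,0,0]
  squeeze: 80

```text
clock: 2.52
position: [0.4726, 0.3978, 0.0114]
tool_rot: [-3.142, 0.0, -2.461]
force: [-7.9, -8.2, 20.6]
grip_width: 0.013
```

```bash
python3 -c "
from h import *
rows([.473,.3965,.010],3.820,5)"
```

```text
pos [0.4726 0.3978 0.0114] rot [-3.1415e+00  4.0000e-04 -2.4610e+00] F [-7.94 -8.2  20.64] M [-1.45  0.88 -0.41] w 0.013 t 2.525 q [-0.66  0.81 -0.21  1.74  0.26  0.62  1.24]
deg/row 0.0 mm/row 0.4 rot [-0.      0.      0.0001]
[[0.0001, -0.0003, 0.0003], [0.0001, -0.0003, 0.0003], [0.0001, -0.0003, 0.0003], [0.0001, -0.0003, 0.0003], [0.0001, -0.0003, 0.0003]]
```

move_arm:
  jaw: [255,255,255,255,255,255,255,255,255,255]
  dp:
    - [0,0,-0.004]
    - [0,0,-0.01]
    - [0,0,-0.03]
    - [0,0,-0.05]
    - [0,0,-0.05]
    - [0,0,-0.05]
    - [0,0,-0.05]
    - [0,0,-0.05]
    - [0,0,-0.031]
    - [0,0,0]
  rotation:
    - [0,0,0]
    - [0,0,0]
    - [0,0,0]
    - [0,0,0]
    - [0,0,0]
    - [0,0,0]
    - [0,0,0]
    - [0,0,0]
    - [0,0,0]
    - [0,0,0]
  squeeze: 100

```text
clock: 3.78
position: [0.4729, 0.3982, 0.2729]
tool_rot: [3.142, 0.003, -2.461]
force: [-0.6, -0.3, -4.7]
grip_width: 0.0129
```

```bash
python3 -c "
from h import *
cv2.imwrite('pics/w2.png',grab_frame('wrist'))
rows([.6541,.0663,.27],1.4726,16)"
```

```text
pos [0.4724 0.3978 0.2713] rot [-3.1416e+00  7.0000e-04 -2.4608e+00] F [ 0.02  0.38 -3.25] M [-0.14  0.22  0.  ] w 0.0125 t 3.825 q [-0.61  0.48 -0.28  1.56  0.14  1.11  1.33]
deg/row 8.4 mm/row 23.6 rot [0.     0.     0.0467]
[[0.0053, -0.0291, 0.0001], [0.001, -0.0295, 0.0001], [-0.0034, -0.0293, 0.0001], [-0.0076, -0.0285, 0.0001], [-0.0117, -0.0271, 0.0001], [-0.0156, -0.0251, 0.0001], [-0.0191, -0.0226, 0.0001], [-0.0222, -0.0195, 0.0001], [-0.0248, -0.0161, 0.0001], [-0.0269, -0.0123, 0.0001], [-0.0284, -0.0082, 0.0001], [-0.0293, -0.004, 0.0001], [-0.0295, 0.0004, 0.0001], [-0.0292, 0.0047, 0.0001], [-0.0282, 0.0089, 0.0001], [-0.0266, 0.0129, 0.0001]]
```

View pics/w2.png

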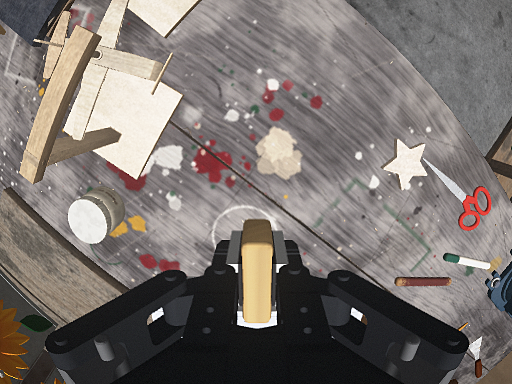

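Tray is held: Fz −3.2 N, width 12.5 mm, tab at (258,220–320), far stand upper left, tub at (92,218). Now carrying it over at height.

move_arm:
  jaw: [255,255,255,255,255,255,255,255,255,255]
  dp:
    - [0.0053,-0.0291,0]
    - [0.001,-0.0295,0]
    - [-0.0034,-0.0293,0]
    - [-0.0076,-0.0285,0]
    - [-0.0117,-0.0271,0]
    - [-0.0156,-0.0251,0]
    - [-0.0191,-0.0226,0]
    - [-0.0222,-0.0195,0]
    - [-0.0248,-0.0161,0]
    - [-0.0269,-0.0123,0]
  rotation:
    - [0,0,0.0467]
    - [0,0,0.0467]
    - [0,0,0.0467]
    - [0,0,0.0467]
    - [0,0,0.0467]
    - [0,0,0.0467]
    - [0,0,0.0467]
    - [0,0,0.0467]
    - [0,0,0.0467]
    - [0,0,0.0467]

```text
clock: 5.08
position: [0.5859, 0.1897, 0.2695]
tool_rot: [-3.139, -0.001, 2.35]
force: [1.3, -0.2, -2.5]
grip_width: 0.013
```

```bash
python3 -c "
from h import *
rows([.6541,.0663,.27],1.4726,6)"
```

```text
pos [0.5859 0.1897 0.2695] rot [-3.1395e+00 -7.0000e-04  2.3504e+00] F [ 1.26 -0.18 -2.53] M [ 0.22  0.15 -0.04] w 0.013 t 5.075 q [-0.48  0.47  0.1   1.58 -0.05  1.09  0.42]
deg/row 8.4 mm/row 23.5 rot [-0.0001  0.      0.0466]
[[-0.0283, -0.008, -0.0001], [-0.0291, -0.0038, -0.0001], [-0.0294, 0.0005, -0.0001], [-0.029, 0.0048, -0.0001], [-0.028, 0.009, -0.0001], [-0.0264, 0.0129, -0.0001]]
```

move_arm:
  jaw: [255,255,255,255,255,255,255]
  dp:
    - [-0.0284,-0.008,0]
    - [-0.0293,-0.0038,0]
    - [-0.0295,0.0005,0]
    - [-0.0291,0.0048,0]
    - [-0.0281,0.009,0]
    - [-0.0265,0.0129,0]
    - [0,0,0]
  rotation:
    - [0,0,0.0467]
    - [0,0,0.0467]
    - [0,0,0.0467]
    - [0,0,0.0467]
    - [0,0,0.0467]
    - [0,0,0.0467]
    - [0,0,0]

```text
clock: 5.95
position: [0.655, 0.0649, 0.2694]
tool_rot: [-3.14, 0.002, 1.471]
force: [-0.1, 0.9, -2.6]
grip_width: 0.0128
```

```bash
python3 - <<'E'
from h import *
a=cv2.resize(grab_frame('scene')[150:300,180:420],(800,500),interpolation=cv2.INTER_CUBIC)
cv2.imwrite('pics/s2.png',a)
rows([.6541,.0663,.27],1.4726,1)
b=grab_frame('top');cv2.imwrite('pics/t2.png',b)
E
```

```text
pos [0.6547 0.0663 0.2695] rot [-3.1397e+00  1.1000e-03  1.4748e+00] F [-0.14  0.34 -3.38] M [ 0.32  0.03 -0.01] w 0.0129 t 6.0 q [-0.4   0.57  0.33  1.47 -0.19  1.14 -0.13]
deg/row 0.2 mm/row 0.8 rot [-0.0006  0.0003  0.0007]
[[-0.0001, -0.0007, -0.0007]]
```

View pics/s2.png

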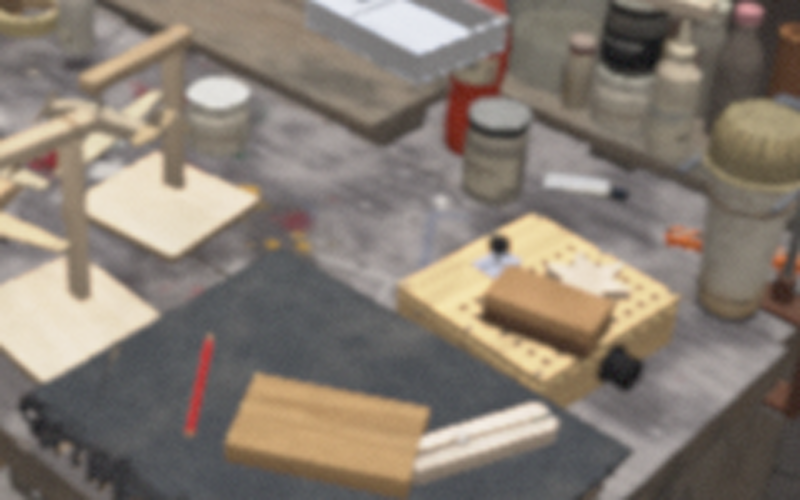

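```bash
python3 - <<'E'
from h import *
cv2.imwrite('pics/s3.png',cv2.resize(grab_frame('scene')[120:200,240:360],(800,533),interpolation=cv2.INTER_CUBIC))
c=calibration('scene');K=np.array(c['camera_matrix']);T=np.array(c['T'])
y=1.4748-np.pi;X=np.array([np.cos(y),np.sin(y),0]);Y=np.array([-X[1],X[0],0]);P=np.array([.6547,.0663,.2581])
for n,q in(('noseL',X*.1756+Y*.058),('noseR',X*.1756-Y*.058),('frR',X*.0256-Y*.058)):
  for z in(0,.033):
    v=T[:3,:3].T@(P+q+[0,0,z]-T[:3,3]);u=K@v/v[2];print(n,z,((u[:2]-[240,120])*6.667).round(1))
E
```

```text
noseL 0 [604.2 288.3]
noseL 0.033 [611.3 224.2]
noseR 0 [427.2 362.9]
noseR 0.033 [432.3 296.7]
frR 0 [203.4 244.4]
frR 0.033 [205.4 181.4]
```

View pics/s3.png

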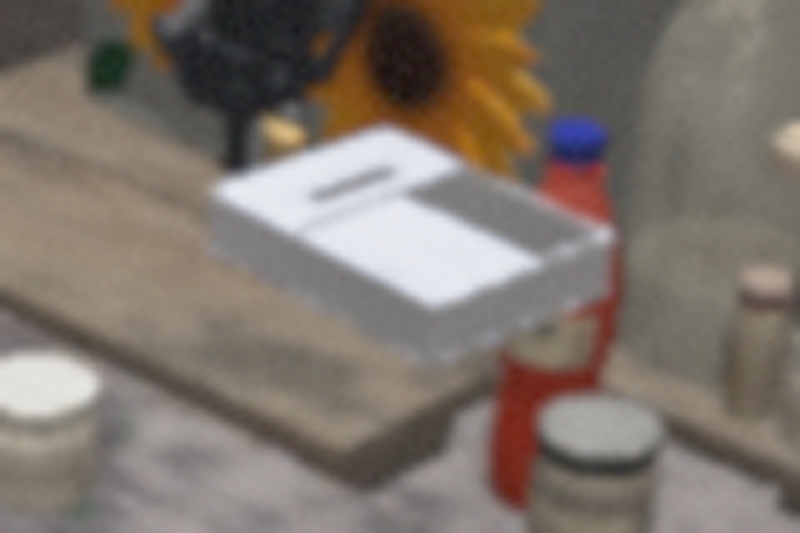

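```bash
python3 - <<'E'
from h import *
c=calibration('scene')
for q in[(400,288),(538,214),(678,298),(540,376)]: print(on('scene',(180+q[0]/3.3333,150+q[1]/3.3333),.056,c))
rows([.6541,.0663,.0135],1.4726,9)
E
```

```text
[ 0.5549 -0.125   0.056 ]
[ 0.751  -0.1423  0.056 ]
[ 0.7286 -0.3158  0.056 ]
[ 0.5441 -0.291   0.056 ]
pos [0.6546 0.0676 0.2701] rot [-3.1402e+00  1.0000e-04  1.4771e+00] F [ 0.14  0.03 -2.54] M [ 0.27 -0.1  -0.02] w 0.0127 t 6.1 q [-0.4   0.56  0.33  1.47 -0.19  1.14 -0.13]
deg/row 0.0 mm/row 28.5 rot [-0.      0.      0.0002]
[[-0.0002, 0.0, 0.0356], [-0.0002, -0.0, 0.0356], [-0.0002, -0.0, 0.0356], [-0.0002, -0.0, 0.0356], [-0.0002, -0.0, 0.0356], [-0.0002, -0.0, 0.0356], [-0.0002, -0.0, 0.0356], [-0.0002, -0.0, 0.0356], [-0.0002, -0.0, 0.0356]]
```

move_arm:
  jaw: [255,255,255,255,255,255,255,255,255,255]
  dp:
    - [0,0,0.0356]
    - [0,0,0.0356]
    - [0,0,0.0356]
    - [0,0,0.0356]
    - [0,0,0.0356]
    - [0,0,0.0356]
    - [0,0,0.0356]
    - [0,0,0.04]
    - [0,0,0.024]
    - [0,0,0.006]
  rotation:
    - [0,0,0]
    - [0,0,0]
    - [0,0,0]
    - [0,0,0]
    - [0,0,0]
    - [0,0,0]
    - [0,0,0]
    - [0,0,0]
    - [0,0,0]
    - [0,0,0]

```text
clock: 7.35
position: [0.6545, 0.0673, 0.0147]
tool_rot: [-3.14, 0.0, 1.476]
force: [0.1, -1.2, -3.0]
grip_width: 0.0128
```

```bash
python3 - <<'E'
from h import *
a=grab_frame('wrist')
b=grab_frame('top')[100:200,210:370]
o=np.zeros((400,800,3),np.uint8);o[:384//1,:410]=cv2.resize(a,(410,384));o[:244,410:]=cv2.resize(b,(390,244),interpolation=cv2.INTER_CUBIC)
cv2.imwrite('pics/d.png',o);cv2.imwrite('pics/dw.png',a);cv2.imwrite('pics/dt.png',b)
rows([.6541,.0663,.0125],1.4746,1)
E
```

```text
pos [0.6552 0.0671 0.0158] rot [ 3.1415 -0.      1.4755] F [-0.19 -0.03 -2.91] M [ 0.21  0.01 -0.03] w 0.0127 t 7.45 q [-0.34  0.86  0.23  1.64 -0.28  0.67 -0.06]
deg/row 0.0 mm/row 3.6 rot [ 0.     -0.      0.0003]
[[-0.0011, -0.0013, 0.0042]]
```

View pics/d.png

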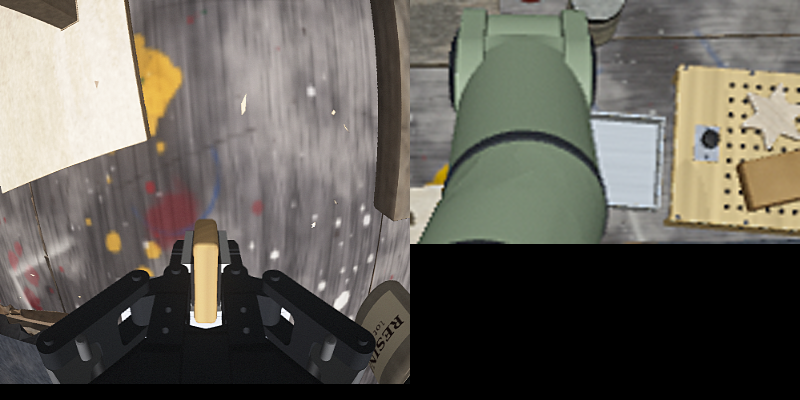

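```bash
python3 - <<'E'
from h import *
c=calibration('top')
f=lambda x,y,z:on('top',(210+(x-410)/2.4375,100+y/2.44),z,c)
n=[f(666,117,.037),f(659,208,.037)];b=[f(680,66,.056),f(667,222,.056)]
for q in(n,b):
  d=q[0]-q[1];print(q,np.linalg.norm(d),'normal',np.arctan2(d[1],d[0])-np.pi/2,(q[0]+q[1])/2)
y=1.4755-np.pi;print('nose from tool',np.array([.6552,.0671])+.1756*np.array([np.cos(y),np.sin(y)]))
E
```

```text
[array([ 0.6934, -0.1197,  0.037 ]), array([ 0.5791, -0.1059,  0.037 ])] 0.11513005689219481 normal -1.6909496653947862 [ 0.63625 -0.1128   0.037  ]
[array([ 0.7525, -0.1362,  0.056 ]), array([ 0.5591, -0.1113,  0.056 ])] 0.19499633329885965 normal -1.6988406373427232 [ 0.6558  -0.12375  0.056  ]
nose from tool [ 0.63849128 -0.10770326]
```

move_arm:
  jaw: [255,255,255,255,255,255,255,255]
  dp:
    - [0,-0.001,0.0012]
    - [0,0,0.0012]
    - [-0.008,0,0]
    - [-0.01,0,0]
    - [-0.01,0,0]
    - [-0.01,0,0]
    - [-0.005,0,0]
    - [0,0,0]
  rotation:
    - [0,0,0.0009]
    - [0,0,0]
    - [0,0,0]
    - [0,0,0]
    - [0,0,0]
    - [0,0,0]
    - [0,0,0]
    - [0,0,0]

```text
clock: 8.45
position: [0.6509, 0.0324, 0.0137]
tool_rot: [3.142, 0.0, 1.472]
force: [0.5, -0.9, -2.4]
grip_width: 0.0122
```

```bash
cat > st.py <<'E'
from h import *
s=bot.observe();u=1.4726;X=-np.array([np.cos(u),np.sin(u)]);Y=np.array([np.sin(u),-np.cos(u)])
o=np.array([.658,-.119]);d=s['position'][:2]-o
print('nose depth %.4f  lat %.4f z %.4f yaw %.4f'%(d@X+.1756,d@Y,s['position'][2],s['tool_rot'][2]),'Fx %.2f Fy %.2f Fz %.2f'%(s['force'][:2]@X,s['force'][:2]@Y,s['force'][2]),'M',s['moment'].round(2),'w',round(s['grip_width'],4),'t',s['clock'])
E
python3 st.py
```

```text
nose depth 0.0257  lat -0.0219 z 0.0137 yaw 1.4717 Fx 0.89 Fy 0.64 Fz -2.37 M [ 0.29 -0.02  0.02] w 0.0122 t 8.45
```

move_arm:
  jaw: [255,255,255,255]
  dp:
    - [-0.005,0,0]
    - [-0.005,0,0]
    - [-0.005,0,0]
    - [0,0,0]
  rotation:
    - [0,0,0]
    - [0,0,0]
    - [0,0,0]
    - [0,0,0]

```text
clock: 8.95
position: [0.6497, 0.0202, 0.0137]
tool_rot: [3.142, 0.0, 1.472]
force: [0.3, 0.3, -2.6]
grip_width: 0.0127
```

```bash
python3 st.py
```

```text
nose depth 0.0378  lat -0.0219 z 0.0137 yaw 1.4716 Fx -0.28 Fy 0.27 Fz -2.64 M [ 0.27 -0.02 -0.01] w 0.0127 t 8.95
```

move_arm:
  jaw: [255,255,255,255,255,255]
  dp:
    - [-0.006,0,0]
    - [-0.006,0,0]
    - [-0.006,0,0]
    - [-0.006,0,0]
    - [-0.006,0,0]
    - [0,0,0]
  rotation:
    - [0,0,0]
    - [0,0,0]
    - [0,0,0]
    - [0,0,0]
    - [0,0,0]
    - [0,0,0]

```text
clock: 9.7
position: [0.6473, -0.0037, 0.0137]
tool_rot: [3.142, 0.0, 1.472]
force: [0.4, -0.3, -2.8]
grip_width: 0.0123
```

```bash
python3 st.py
```

```text
nose depth 0.0619  lat -0.0219 z 0.0137 yaw 1.4716 Fx 0.22 Fy 0.41 Fz -2.76 M [ 0.26 -0.07 -0.02] w 0.0123 t 9.7
```

move_arm:
  jaw: [255,255,255]
  dp:
    - [0,0.0015,0]
    - [0,0.0015,0]
    - [0,0,0]
  rotation:
    - [0,0,0]
    - [0,0,0]
    - [0,0,0]

```text
clock: 10.07
position: [0.6498, -0.0032, 0.0137]
tool_rot: [3.142, -0.0, 1.472]
force: [0.0, -0.1, -3.4]
grip_width: 0.0126
```

move_arm:
  jaw: [255,255,255]
  dp:
    - [0,0.0015,0]
    - [0,0.0015,0]
    - [0,0,0]
  rotation:
    - [0,0,0]
    - [0,0,0]
    - [0,0,0]

```text
clock: 10.45
position: [0.6522, -0.0036, 0.0137]
tool_rot: [3.142, 0.0, 1.472]
force: [0.5, -0.3, -2.7]
grip_width: 0.0127
```

move_arm:
  jaw: [255,255,255]
  dp:
    - [0,0.0015,0]
    - [0,0.0015,0]
    - [0,0,0]
  rotation:
    - [0,0,0]
    - [0,0,0]
    - [0,0,0]

```text
clock: 10.82
position: [0.6546, -0.0038, 0.0137]
tool_rot: [3.142, -0.0, 1.472]
force: [0.5, -0.3, -2.7]
grip_width: 0.0129
```

move_arm:
  jaw: [255,255,255]
  dp:
    - [0,0.0015,0]
    - [0,0.0015,0]
    - [0,0,0]
  rotation:
    - [0,0,0]
    - [0,0,0]
    - [0,0,0]

```text
clock: 11.2
position: [0.657, -0.0041, 0.0137]
tool_rot: [3.142, 0.0, 1.472]
force: [-0.4, -1.0, -1.8]
grip_width: 0.013
```

move_arm:
  jaw: [255,255,255]
  dp:
    - [0,0.0015,0]
    - [0,0.0015,0]
    - [0,0,0]
  rotation:
    - [0,0,0]
    - [0,0,0]
    - [0,0,0]

```text
clock: 11.58
position: [0.6594, -0.0043, 0.0137]
tool_rot: [3.142, 0.0, 1.472]
force: [-0.5, 0.4, -2.4]
grip_width: 0.0127
```

move_arm:
  jaw: [255,255,255]
  dp:
    - [0,0.0015,0]
    - [0,0.0015,0]
    - [0,0,0]
  rotation:
    - [0,0,0]
    - [0,0,0]
    - [0,0,0]

```text
clock: 11.95
position: [0.6618, -0.0045, 0.0137]
tool_rot: [3.142, 0.0, 1.472]
force: [-0.5, -1.5, -2.7]
grip_width: 0.0124
```

move_arm:
  jaw: [255,255,255]
  dp:
    - [0,0.0015,0]
    - [0,0.0015,0]
    - [0,0,0]
  rotation:
    - [0,0,0]
    - [0,0,0]
    - [0,0,0]

```text
clock: 12.32
position: [0.6635, -0.0044, 0.0134]
tool_rot: [-3.14, -0.0, 1.472]
force: [-3.6, 3.3, -1.5]
grip_width: 0.0128
```

```bash
python3 st.py
```

```text
nose depth 0.0610  lat -0.0057 z 0.0134 yaw 1.4719 Fx -2.97 Fy -3.92 Fz -1.47 M [ 0.66  0.85 -0.53] w 0.0128 t 12.325
```

move_arm:
  jaw: [255,255,255]
  dp:
    - [0,0.001,0]
    - [0,0,0]
    - [0,0,0]
  rotation:
    - [0,0,0]
    - [0,0,0]
    - [0,0,0]

```text
clock: 12.7
position: [0.6641, -0.0043, 0.0134]
tool_rot: [-3.14, -0.001, 1.472]
force: [-6.0, 4.0, -0.7]
grip_width: 0.0125
```

```bash
python3 st.py
```

```text
nose depth 0.0608  lat -0.0052 z 0.0134 yaw 1.4718 Fx -3.35 Fy -6.32 Fz -0.65 M [ 0.81  1.13 -0.71] w 0.0125 t 12.7
```

move_arm:
  jaw: [255,255,255,255]
  dp:
    - [0,-0.0022,0]
    - [0,-0.0022,0]
    - [0,0,0]
    - [0,0,0]
  rotation:
    - [0,0,0]
    - [0,0,0]
    - [0,0,0]
    - [0,0,0]

```text
clock: 13.2
position: [0.6616, -0.0046, 0.0138]
tool_rot: [3.141, 0.0, 1.472]
force: [0.5, 0.6, -1.9]
grip_width: 0.0128
```

```bash
python3 st.py
```

```text
nose depth 0.0614  lat -0.0077 z 0.0138 yaw 1.4722 Fx -0.60 Fy 0.44 Fz -1.87 M [0.32 0.01 0.  ] w 0.0128 t 13.2
```

move_arm:
  jaw: [255,255,255,255]
  dp:
    - [-0.004,0,0]
    - [-0.004,0,0]
    - [-0.004,0,0]
    - [0,0,0]
  rotation:
    - [0,0,0]
    - [0,0,0]
    - [0,0,0]
    - [0,0,0]

```text
clock: 13.7
position: [0.6604, -0.0146, 0.0137]
tool_rot: [-3.142, 0.0, 1.472]
force: [-0.6, 0.1, -3.7]
grip_width: 0.0127
```

```bash
python3 st.py
```

```text
nose depth 0.0714  lat -0.0079 z 0.0137 yaw 1.4717 Fx -0.08 Fy -0.58 Fz -3.71 M [ 0.25 -0.04  0.03] w 0.0127 t 13.7
```

move_arm:
  jaw: [255,255,255,255]
  dp:
    - [-0.0015,0,0]
    - [-0.0015,0,0]
    - [-0.0015,0,0]
    - [0,0,0]
  rotation:
    - [0,0,0]
    - [0,0,0]
    - [0,0,0]
    - [0,0,0]

```text
clock: 14.2
position: [0.66, -0.0177, 0.0137]
tool_rot: [-3.142, 0.0, 1.472]
force: [-0.2, -0.1, -2.2]
grip_width: 0.0127
```

```bash
python3 st.py
```

```text
nose depth 0.0746  lat -0.0079 z 0.0137 yaw 1.4720 Fx 0.16 Fy -0.15 Fz -2.19 M [ 0.28 -0.03  0.02] w 0.0127 t 14.2
```

move_arm:
  jaw: [255,255,255,255]
  dp:
    - [-0.0015,0,0]
    - [-0.0015,0,0]
    - [-0.0015,0,0]
    - [0,0,0]
  rotation:
    - [0,0,0]
    - [0,0,0]
    - [0,0,0]
    - [0,0,0]

```text
clock: 14.7
position: [0.6597, -0.0214, 0.0137]
tool_rot: [3.142, 0.0, 1.472]
force: [-0.4, 0.7, -3.2]
grip_width: 0.0123
```

```bash
python3 st.py
```

```text
nose depth 0.0783  lat -0.0079 z 0.0137 yaw 1.4720 Fx -0.69 Fy -0.49 Fz -3.24 M [ 0.21 -0.04 -0.02] w 0.0123 t 14.7
```

move_arm:
  jaw: [255,255,255,255]
  dp:
    - [-0.0018,0,0]
    - [-0.0018,0,0]
    - [-0.0018,0,0]
    - [0,0,0]
  rotation:
    - [0,0,0]
    - [0,0,0]
    - [0,0,0]
    - [0,0,0]

```text
clock: 15.2
position: [0.6593, -0.0257, 0.0137]
tool_rot: [3.141, 0.0, 1.472]
force: [0.5, 0.0, -3.7]
grip_width: 0.0126
```

```bash
python3 st.py
```

```text
nose depth 0.0826  lat -0.0078 z 0.0137 yaw 1.4720 Fx -0.06 Fy 0.54 Fz -3.74 M [ 0.23  0.01 -0.01] w 0.0126 t 15.2
```

move_arm:
  jaw: [255,255,255,255]
  dp:
    - [-0.0018,0,0]
    - [-0.0018,0,0]
    - [-0.0018,0,0]
    - [0,0,0]
  rotation:
    - [0,0,0]
    - [0,0,0]
    - [0,0,0]
    - [0,0,0]

```text
clock: 15.7
position: [0.6588, -0.03, 0.0137]
tool_rot: [3.142, 0.0, 1.472]
force: [-0.4, 0.5, -2.6]
grip_width: 0.0123
```

```bash
python3 st.py
```

```text
nose depth 0.0870  lat -0.0079 z 0.0137 yaw 1.4720 Fx -0.44 Fy -0.44 Fz -2.57 M [ 0.26 -0.03  0.05] w 0.0123 t 15.7
```

move_arm:
  jaw: [255,255,255,255,255]
  dp:
    - [-0.0035,0,0]
    - [-0.0035,0,0]
    - [-0.0035,0,0]
    - [-0.0035,0,0]
    - [0,0,0]
  rotation:
    - [0,0,0]
    - [0,0,0]
    - [0,0,0]
    - [0,0,0]
    - [0,0,0]

```text
clock: 16.32
position: [0.6577, -0.0413, 0.0137]
tool_rot: [3.142, 0.0, 1.472]
force: [-0.0, -0.3, -2.7]
grip_width: 0.0126
```

```bash
python3 st.py
```

```text
nose depth 0.0983  lat -0.0079 z 0.0137 yaw 1.4718 Fx 0.32 Fy -0.00 Fz -2.75 M [ 0.27 -0.05 -0.05] w 0.0126 t 16.325
```

move_arm:
  jaw: [255,255,255,255,255]
  dp:
    - [-0.0035,0,0]
    - [-0.0035,0,0]
    - [-0.0035,0,0]
    - [-0.0035,0,0]
    - [0,0,0]
  rotation:
    - [0,0,0]
    - [0,0,0]
    - [0,0,0]
    - [0,0,0]
    - [0,0,0]

```text
clock: 16.95
position: [0.6566, -0.0525, 0.0137]
tool_rot: [3.142, 0.0, 1.472]
force: [0.1, 0.3, -3.2]
grip_width: 0.0129
```

```bash
python3 st.py
```

```text
nose depth 0.1095  lat -0.0079 z 0.0137 yaw 1.4717 Fx -0.29 Fy 0.08 Fz -3.19 M [ 0.24 -0.05  0.03] w 0.0129 t 16.95
```

move_arm:
  jaw: [255,255,255,255,255]
  dp:
    - [-0.0035,0,0]
    - [-0.0035,0,0]
    - [-0.0035,0,0]
    - [-0.0035,0,0]
    - [0,0,0]
  rotation:
    - [0,0,0]
    - [0,0,0]
    - [0,0,0]
    - [0,0,0]
    - [0,0,0]

```text
clock: 17.58
position: [0.6555, -0.0636, 0.0137]
tool_rot: [3.142, 0.0, 1.472]
force: [-0.8, 0.2, -2.3]
grip_width: 0.0128
```

```bash
python3 st.py
```

```text
nose depth 0.1207  lat -0.0079 z 0.0137 yaw 1.4717 Fx -0.16 Fy -0.83 Fz -2.35 M [ 0.24 -0.03 -0.01] w 0.0128 t 17.575
```

move_arm:
  jaw: [255,255,255,255,255]
  dp:
    - [-0.0035,0,0]
    - [-0.0035,0,0]
    - [-0.0035,0,0]
    - [-0.0035,0,0]
    - [0,0,0]
  rotation:
    - [0,0,0]
    - [0,0,0]
    - [0,0,0]
    - [0,0,0]
    - [0,0,0]

```text
clock: 18.2
position: [0.6544, -0.0748, 0.0137]
tool_rot: [3.142, 0.0, 1.472]
force: [0.2, -0.7, -2.0]
grip_width: 0.0129
```

```bash
python3 st.py
```

```text
nose depth 0.1319  lat -0.0079 z 0.0137 yaw 1.4718 Fx 0.69 Fy 0.29 Fz -1.99 M [ 0.18 -0.01  0.01] w 0.0129 t 18.2
```

move_arm:
  jaw: [255,255,255,255,255]
  dp:
    - [-0.0025,0,0]
    - [-0.0025,0,0]
    - [-0.0025,0,0]
    - [-0.0025,0,0]
    - [0,0,0]
  rotation:
    - [0,0,0]
    - [0,0,0]
    - [0,0,0]
    - [0,0,0]
    - [0,0,0]

```text
clock: 18.82
position: [0.6536, -0.0826, 0.0137]
tool_rot: [-3.142, 0.0, 1.472]
force: [0.3, 0.5, -2.7]
grip_width: 0.0126
```

```bash
python3 st.py
```

```text
nose depth 0.1398  lat -0.0079 z 0.0137 yaw 1.4718 Fx -0.48 Fy 0.29 Fz -2.67 M [ 0.23 -0.07 -0.02] w 0.0126 t 18.825
```

move_arm:
  jaw: [255,255,255]
  dp:
    - [-0.0015,0,0]
    - [-0.0015,0,0]
    - [0,0,0]
  rotation:
    - [0,0,0]
    - [0,0,0]
    - [0,0,0]

```text
clock: 19.2
position: [0.6534, -0.0849, 0.0137]
tool_rot: [-3.142, 0.0, 1.472]
force: [-0.7, 0.6, -3.7]
grip_width: 0.0128
```

```bash
python3 st.py
```

```text
nose depth 0.1421  lat -0.0079 z 0.0137 yaw 1.4720 Fx -0.57 Fy -0.73 Fz -3.75 M [ 0.22 -0.06 -0.05] w 0.0128 t 19.2
```

move_arm:
  jaw: [255,255,255]
  dp:
    - [-0.0015,0,0]
    - [-0.0015,0,0]
    - [0,0,0]
  rotation:
    - [0,0,0]
    - [0,0,0]
    - [0,0,0]

```text
clock: 19.58
position: [0.6531, -0.0873, 0.0137]
tool_rot: [-3.142, 0.0, 1.472]
force: [-0.2, -0.2, -3.1]
grip_width: 0.0129
```

```bash
python3 st.py
```

```text
nose depth 0.1445  lat -0.0080 z 0.0137 yaw 1.4720 Fx 0.19 Fy -0.19 Fz -3.09 M [0.29 0.01 0.01] w 0.0129 t 19.575
```

move_arm:
  jaw: [255,255,255]
  dp:
    - [-0.001,0,0]
    - [-0.001,0,0]
    - [0,0,0]
  rotation:
    - [0,0,0]
    - [0,0,0]
    - [0,0,0]

```text
clock: 19.95
position: [0.653, -0.0888, 0.0137]
tool_rot: [-3.142, 0.0, 1.472]
force: [-0.1, 0.1, -2.3]
grip_width: 0.0128
```

```bash
python3 st.py
```

```text
nose depth 0.1460  lat -0.0079 z 0.0137 yaw 1.4721 Fx -0.05 Fy -0.10 Fz -2.34 M [ 0.24 -0.04  0.01] w 0.0128 t 19.95
```

move_arm:
  jaw: [255,255,255]
  dp:
    - [-0.001,0,0]
    - [-0.001,0,0]
    - [0,0,0]
  rotation:
    - [0,0,0]
    - [0,0,0]
    - [0,0,0]

```text
clock: 20.32
position: [0.6529, -0.0904, 0.0137]
tool_rot: [3.142, 0.0, 1.472]
force: [-0.4, -0.5, -3.2]
grip_width: 0.0129
```

```bash
python3 st.py
```

```text
nose depth 0.1477  lat -0.0079 z 0.0137 yaw 1.4721 Fx 0.58 Fy -0.33 Fz -3.23 M [ 0.24 -0.04  0.06] w 0.0129 t 20.325
```

move_arm:
  jaw: [255,255,255]
  dp:
    - [-0.001,0,0]
    - [-0.001,0,0]
    - [0,0,0]
  rotation:
    - [0,0,0]
    - [0,0,0]
    - [0,0,0]

```text
clock: 20.7
position: [0.6527, -0.092, 0.0137]
tool_rot: [-3.142, 0.0, 1.472]
force: [-0.0, -0.9, -2.6]
grip_width: 0.0125
```

```bash
python3 st.py
```

```text
nose depth 0.1493  lat -0.0079 z 0.0137 yaw 1.4721 Fx 0.85 Fy 0.05 Fz -2.62 M [ 0.26 -0.01 -0.03] w 0.0125 t 20.7
```

move_arm:
  jaw: [255,255,255]
  dp:
    - [-0.001,0,0]
    - [-0.001,0,0]
    - [0,0,0]
  rotation:
    - [0,0,0]
    - [0,0,0]
    - [0,0,0]

```text
clock: 21.08
position: [0.6526, -0.0936, 0.0137]
tool_rot: [3.142, 0.0, 1.472]
force: [0.5, 0.5, -3.3]
grip_width: 0.0124
```

```bash
python3 st.py
```

```text
nose depth 0.1508  lat -0.0079 z 0.0137 yaw 1.4721 Fx -0.50 Fy 0.48 Fz -3.25 M [ 0.24 -0.07 -0.04] w 0.0124 t 21.075
```

move_arm:
  jaw: [255,255,255]
  dp:
    - [-0.001,0,0]
    - [-0.001,0,0]
    - [0,0,0]
  rotation:
    - [0,0,0]
    - [0,0,0]
    - [0,0,0]

```text
clock: 21.45
position: [0.6524, -0.0949, 0.0137]
tool_rot: [-3.141, -0.0, 1.472]
force: [-0.9, 2.6, -2.4]
grip_width: 0.0123
```

```bash
python3 st.py
```

```text
nose depth 0.1522  lat -0.0080 z 0.0137 yaw 1.4723 Fx -2.50 Fy -1.19 Fz -2.35 M [ 0.47  0.04 -0.01] w 0.0123 t 21.45
```

move_arm:
  jaw: [255,255,255]
  dp:
    - [-0.001,0,0]
    - [0,0,0]
    - [0,0,0]
  rotation:
    - [0,0,0]
    - [0,0,0]
    - [0,0,0]

```text
clock: 21.82
position: [0.6523, -0.095, 0.0136]
tool_rot: [-3.141, -0.001, 1.473]
force: [-1.4, 6.0, -3.1]
grip_width: 0.0127
```

```bash
python3 st.py; python3 -c "
from h import *
a=grab_frame('wrist')[150:384,100:412];b=grab_frame('top')[100:200,280:400]
o=np.zeros((400,800,3),np.uint8);o[:300,:400]=cv2.resize(a,(400,300));o[:333,400:]=cv2.resize(b,(400,333),interpolation=cv2.INTER_CUBIC);cv2.imwrite('pics/e.png',o)"
```

```text
nose depth 0.1522  lat -0.0081 z 0.0136 yaw 1.4728 Fx -5.88 Fy -1.96 Fz -3.12 M [1.2  0.15 0.01] w 0.0127 t 21.825
```

View pics/e.png

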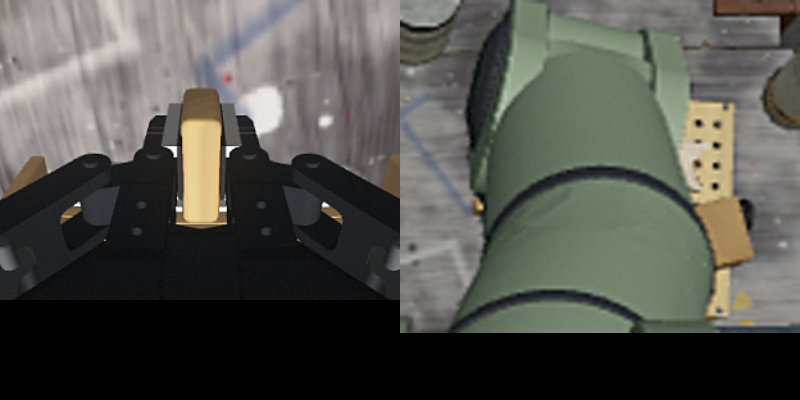

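move_arm:
  jaw: [255,255,255,255,255]
  dp:
    - [0,0,0.001]
    - [0,0,0.001]
    - [0,0,0.0008]
    - [0.001,0,0]
    - [0,0,0]
  rotation:
    - [0,0,0]
    - [0,0,0]
    - [0,0,0]
    - [0,0,0]
    - [0,0,0]

```text
clock: 22.55
position: [0.6525, -0.095, 0.0117]
tool_rot: [3.141, -0.0, 1.472]
force: [-1.7, 2.8, 2.3]
grip_width: 0.0131
```

```bash
python3 st.py
```

```text
nose depth 0.1522  lat -0.0079 z 0.0117 yaw 1.4723 Fx -2.60 Fy -1.99 Fz 2.27 M [0.66 0.37 0.08] w 0.0131 t 22.55
```

On the bench and still lightly against the stop. Opening the fingers and rising.

move_arm:
  jaw: [0,0,0,0,0,0,0,0,0,0]
  dp:
    - [0,0,0]
    - [0,0,0]
    - [0,0,0]
    - [0,0,0]
    - [0,0,0]
    - [0,0,-0.02]
    - [0,0,-0.04]
    - [0.02,0,-0.06]
    - [0.02,0,-0.06]
    - [0.02,0,0]
  rotation:
    - [0,0,0]
    - [0,0,0]
    - [0,0,0]
    - [0,0,0]
    - [0,0,0]
    - [0,0,0]
    - [0,0,0]
    - [0,0,0]
    - [0,0,0]
    - [0,0,0]

```text
clock: 23.8
position: [0.6591, -0.0471, 0.1604]
tool_rot: [3.135, -0.001, 1.472]
force: [-0.1, -0.0, -1.1]
grip_width: 0.0857
```

```bash
python3 st.py; python3 -c "
from h import *
import json
c=calibration('wrist');json.dump({k:np.array(v).tolist() for k,v in c.items()},open('w3.json','w'))
a=grab_frame('wrist');cv2.imwrite('pics/w3.png',a);b=grab_frame('scene')[200:280,280:400]
o=np.zeros((384,800,3),np.uint8);o[:,:512]=a;o[:192,512:]=cv2.resize(b,(288,192),interpolation=cv2.INTER_CUBIC);cv2.imwrite('pics/f.png',o)"
```

```text
nose depth 0.1039  lat -0.0060 z 0.1604 yaw 1.4719 Fx 0.05 Fy -0.08 Fz -1.06 M [ 0.02 -0.01  0.02] w 0.0857 t 23.8
```

View pics/f.png

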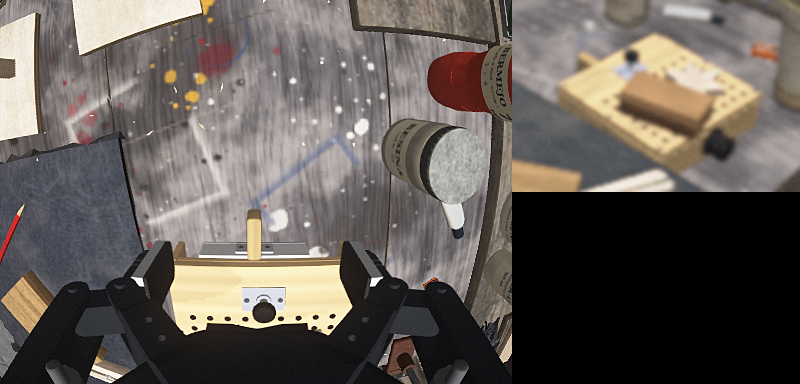

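```bash
python3 -c "
from h import *
import json
c=json.load(open('w3.json'))
k=on('wrist',(264,312),.086,c);print('knob',k,on('wrist',(264,318),.086,c))
L=on('wrist',(175,263),.056,c);R=on('wrist',(350,266),.056,c);print(L,R)
L=on('wrist',(185,263),.056,c);R=on('wrist',(338,265),.056,c);print(L,R)
for uv in((204,258),(308,260),(204,244),(308,245)):print(on('wrist',uv,.033,c),on('wrist',uv,.0,c))
u=1.4726;X=-np.array([np.cos(u),np.sin(u)]);print('knob expected',np.array([.658,-.119])+.038*X, np.array([.658,-.1213])+.038*X)
"
```

```text
knob [ 0.6551 -0.1564  0.086 ] [ 0.6544 -0.1639  0.086 ]
[ 0.572  -0.1133  0.056 ] [ 0.7444 -0.1352  0.056 ]
[ 0.5823 -0.1138  0.056 ] [ 0.7318 -0.132   0.056 ]
[ 0.5965 -0.122   0.033 ] [ 0.5882 -0.14    0.    ]
[ 0.705  -0.1356  0.033 ] [ 0.7099 -0.1552  0.    ]
[ 0.5993 -0.1057  0.033 ] [ 0.5913 -0.1216  0.    ]
[ 0.7055 -0.1177  0.033 ] [ 0.7104 -0.1351  0.    ]
knob expected [ 0.65427453 -0.15681694] [ 0.65427453 -0.15911694]
```

```bash
python3 -c "
from h import *
rows([.6545,-.159,.12],1.4726,5)"
```

```text
pos [ 0.6575 -0.0451  0.1564] rot [ 3.1404e+00 -1.3000e-03  1.4746e+00] F [-0.38  0.44  0.04] M [-0.02  0.02  0.01] w 0.0856 t 23.9 q [-0.19  0.67  0.27  1.58 -0.21  0.91  0.06]
deg/row 0.0 mm/row 23.9 rot [ 0.0001 -0.0001  0.0001]
[[-0.0284, 0.002, 0.0091], [-0.0284, 0.002, 0.0091], [-0.0284, 0.002, 0.0091], [-0.0284, 0.002, 0.0091], [-0.0284, 0.002, 0.0091]]
```

move_arm:
  jaw: [255,255,255,255,255,255,255,255,255]
  dp:
    - [0,0,0]
    - [0,0,0]
    - [-0.0284,0.002,0.0091]
    - [-0.0284,0.002,0.0091]
    - [-0.0284,0.002,0.0091]
    - [-0.0284,0.002,0.0091]
    - [-0.0284,0.002,0.0091]
    - [0,0,0]
    - [0,0,0]
  rotation:
    - [0,0,0]
    - [0,0,0]
    - [0,0,0]
    - [0,0,0]
    - [0,0,0]
    - [0,0,0]
    - [0,0,0]
    - [0,0,0]
    - [0,0,0]

```text
clock: 25.02
position: [0.6541, -0.1608, 0.119]
tool_rot: [3.142, -0.001, 1.472]
force: [0.4, 0.1, -0.3]
grip_width: 0.0002
```

```bash
python3 -c "
from h import *
rows([.6545,-.159,.088],1.4726,1)"
```

```text
pos [ 0.6541 -0.1608  0.119 ] rot [ 3.1415e+00 -5.0000e-04  1.4724e+00] F [ 0.43  0.05 -0.33] M [0.05 0.01 0.02] w 0.0002 t 25.025 q [-0.    0.74  0.25  1.56 -0.22  0.87  0.23]
deg/row 0.0 mm/row 31.1 rot [ 0.     -0.0002 -0.0001]
[[0.0023, 0.0003, 0.0387]]
```

move_arm:
  jaw: [255,255,255,255,255,255]
  dp:
    - [0.0015,0,0.015]
    - [0,0,0.015]
    - [0,0,0.01]
    - [0,0,0.005]
    - [0,0,0.005]
    - [0,0,0]
  rotation:
    - [0,0,0]
    - [0,0,0]
    - [0,0,0]
    - [0,0,0]
    - [0,0,0]
    - [0,0,0]

```text
clock: 25.78
position: [0.654, -0.16, 0.079]
tool_rot: [3.142, 0.0, 1.472]
force: [-0.5, -0.5, -0.5]
grip_width: 0.0003
```

```bash
python3 st.py
```

```text
nose depth 0.2168  lat 0.0000 z 0.0790 yaw 1.4722 Fx 0.53 Fy -0.45 Fz -0.53 M [-0.01  0.01  0.  ] w 0.0003 t 25.775
```

move_arm:
  jaw: [255,255]
  dp:
    - [0,0,0.0025]
    - [0,0,0.0025]
  rotation:
    - [0,0,0]
    - [0,0,0]

```text
clock: 26.02
position: [0.6542, -0.1601, 0.0752]
tool_rot: [3.141, 0.0, 1.472]
force: [-0.5, 0.1, 2.2]
grip_width: -0.0002
```

```bash
python3 st.py; python3 -c "
from h import *
a=grab_frame('wrist')[150:384,130:386];b=grab_frame('scene')[205:265,295:395]
o=np.zeros((366,800,3),np.uint8);o[:,:400]=cv2.resize(a,(400,366));o[:240,400:]=cv2.resize(b,(400,240),interpolation=cv2.INTER_CUBIC);cv2.imwrite('pics/g.png',o)"
```

```text
nose depth 0.2169  lat 0.0002 z 0.0752 yaw 1.4721 Fx -0.05 Fy -0.50 Fz 2.20 M [-0.    0.1   0.04] w -0.0002 t 26.025
```

View pics/g.png

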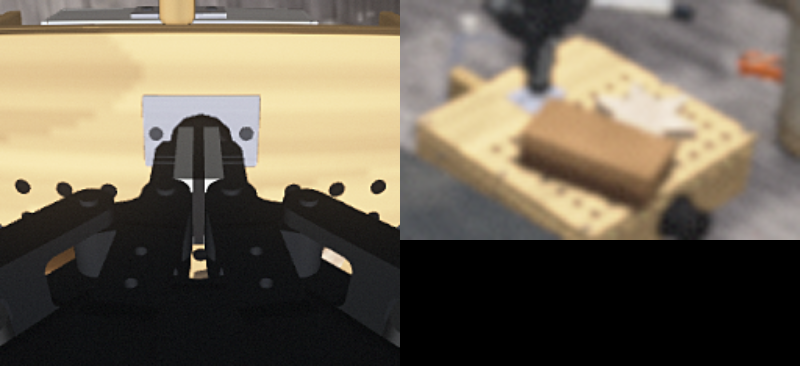

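The fingers are on the knob centre and the bolt is moving at about 2 N. Pressing on.

move_arm:
  jaw: [255,255,255]
  dp:
    - [0,0,0.0025]
    - [0,0,0.0025]
    - [0,0,0.0015]
  rotation:
    - [0,0,0]
    - [0,0,0]
    - [0,0,0]

```text
clock: 26.5
position: [0.6541, -0.1601, 0.0698]
tool_rot: [3.141, 0.0, 1.472]
force: [-0.1, -0.8, 4.5]
grip_width: -0.0003
```

```bash
python3 st.py
```

```text
nose depth 0.2169  lat 0.0002 z 0.0698 yaw 1.4721 Fx 0.83 Fy 0.00 Fz 4.52 M [-0.12 -0.15  0.01] w -0.0003 t 26.5
```

move_arm:
  jaw: [255,255,255]
  dp:
    - [0,0,0.0012]
    - [0,0,0.0005]
    - [0,0,0]
  rotation:
    - [0,0,0]
    - [0,0,0]
    - [0,0,0]

```text
clock: 26.88
position: [0.6544, -0.1601, 0.0695]
tool_rot: [3.141, 0.0, 1.472]
force: [-2.9, 0.2, 15.9]
grip_width: 0.0003
```

```bash
python3 st.py
```

```text
nose depth 0.2169  lat 0.0004 z 0.0695 yaw 1.4721 Fx 0.12 Fy -2.87 Fz 15.92 M [0.15 0.7  0.01] w 0.0003 t 26.875
```

Bolt is at its end stop: knob at 0.0695, exactly 16.5 mm down, with the force rising. Raising clear.

move_arm:
  jaw: [255,255,255,255,255,255,255]
  dp:
    - [0,0,-0.005]
    - [0,0,-0.03]
    - [0,0,-0.05]
    - [0.03,0,-0.05]
    - [0.05,0,-0.03]
    - [0,0,0]
    - [0,0,0]
  rotation:
    - [0,0,0]
    - [0,0,0]
    - [0,0,0]
    - [0,0,0]
    - [0,0,0]
    - [0,0,0]
    - [0,0,0]

```text
clock: 27.75
position: [0.66, -0.0965, 0.2001]
tool_rot: [-3.141, 0.0, 1.472]
force: [0.3, -0.5, -0.7]
grip_width: -0.0001
```

```bash
python3 st.py; python3 -c "
from h import *
a=grab_frame('wrist');b=grab_frame('scene')[200:280,280:400]
o=np.zeros((384,800,3),np.uint8);o[:,:512]=a;o[:192,512:]=cv2.resize(b,(288,192),interpolation=cv2.INTER_CUBIC);cv2.imwrite('pics/i.png',o)"
```

```text
nose depth 0.1530  lat -0.0002 z 0.2001 yaw 1.4723 Fx 0.49 Fy 0.40 Fz -0.72 M [-0.03  0.   -0.05] w -0.0001 t 27.75
```

View pics/i.png

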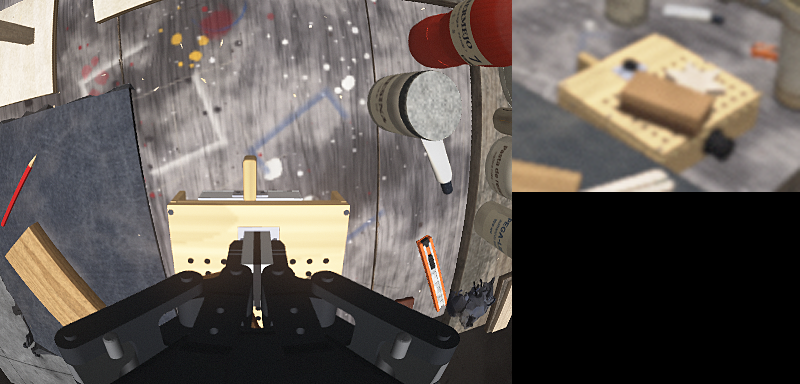

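The knob sits low on its plate (scene inset, about (630,66)). The tray front is at the box front, about (250,195), with only the pull showing. The block and star have not moved.

```bash
python3 -c "
from workcell import workorder
print(workorder.job_done())"
```

```text
the job is handed in; nothing more can be done
None
```

The tray is back in the sanding box against its stop, the bolt is pressed fully down, and the job is handed in (27.8 s on the clock). `job_done` reports no verdict.

**What I did:** I gripped the tray by its pull and carried it over the stands. I fed it in offset to the right and felt for the left rail, which gave about 6 N of contact. I then backed off to the middle of the lane and slid it in with no noticeable resistance. At the stop I measured about 6 N, then set it down, let go and pressed the knob.

**Last checks:**
- **Bolt:** the knob top ended at 0.0695 m, which is 16.5 mm of travel. The pin went through the slot rather than landing on the deck, and the force only rose at the end stop (16 N).
- **Robot clear:** the arm was up at 0.20 m with about zero force.
- **Bystanders:** the sanding block and star look unmoved in the last picture. The tub is not in that picture, and the arm did not go near it.

**Where measurements disagreed:** the camera fixes of the box front differed by up to about 9 mm, top view against scene view. For that reason, flushness rests on feeling the stop and on the pin passing the slot, not on a camera reading.

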